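# Crack open the sealed coin dry case

### The arm

A 7-joint arm with a two-finger parallel gripper is mounted at the origin on a cart in front of the work surface, level with it; the furniture and walls round the work are solid. World frame = base frame: x ahead of the robot, y to its left, z up, the work surface at z = 0. Lengths are in m, angles in degrees, forces in N, time in s.
With the tool pointing down it reaches from about 0.425 to 0.875 m from the base axis. Payload 4.7 kg.
Tool frame: the origin (TCP) lies at the centre of the arm's flange, where the gripper is bolted on; the fingertips stand 182 mm ahead of it and the grasp point (between the pads) lies 164 mm ahead of it; z points along the fingers, y is the line along which they close (so a half turn about z gives the same grasp; the last joint's range is limited). The gripper opens to 87 mm and grips with 3 to 60 N. Pads are 19 mm wide; open, the fingers measure 117 mm over their backs; the gripper's body (75 mm by 190 mm) begins 51 mm behind the grasp point.
Start: joints at [-64.739, 18.392, -4.016, 83.108, 1.295, 78.541, -3.26], TCP at [0.269, 0.592, 0.405] pointing down, gripper open.
Joint ranges: [-163.93, 163.93], [-17.29, 119.83], [-79.2, 71.16], [3.27, 140.29], [-89.18, 269.18], [5.43, 117.66], [-154.24, 154.24]. Speed limits (degrees/s): [147.25, 147.25, 180, 180, 180, 180, 180].

### API

Orientations are given as [roll, pitch, yaw] about the fixed x, y, z axes, in that order (R = Rz(yaw) Ry(pitch) Rx(roll)).
In Python, from cell import env gives the robot as it stands. The module is installed in compiled form; this text tells all that it offers.
- The arm moves only by the tool step_arm, never from a script. Its argument "steps" is one flat list of numbers, 5 for each row, row after row: the opening, from 0 (shut) to 1 (fully open), then the shift along the tool's x, y, z in mm, then the turn about the tool's z in degrees. In form: [grip, dx, dy, dz, roll, grip, dx, dy, dz, roll, ...]. A call has 1 to 12 rows; each row shifts and turns the commanded pose from where the row before left it, along the tool's axes as they then stand; what a row does not reach is not made up. A row lasts 1/8 s, in which the tool goes at most 62.5 mm and 10.7 degrees, less where a joint would pass 70% of its speed; a pose out of reach is approached as far as the arm can. A call with a gripper value outside its range is refused whole. The fingers move at their own pace and stop on an object; "grip_force" is the grip in N (left out, the last holds). Time passes only in rows, so rows that do not move let the fingers close. It gives the time, the measured TCP pose, the force, the opening and the grip force at its end, in the units of the state.
- env.get_obs(): the state, without advancing time (a new reading comes with each control period).
- env.read_camera(name): name is "side" or "top" or "wrist"; returns a dict with "image" (420x560x3 uint8, red, green, blue), "camera_matrix" (3x3 intrinsics, pixels), "R" (3x3) and "t" (3): a world point X has camera coordinates R X + t. Camera axes: x right, y down, z forward; pixel columns grow to the right and rows downward; lengths in m; the calibration is good to about 2 mm. The wrist camera is an equidistant fisheye: a pixel r from the principal point sees the ray r / f radians off the axis. A picture is of the moment at which its call begins. There is no depth.
- env.sign_off(): hands the job in; it is judged then, once.
The state is a dict: "time_s": time; "qpos": joint angles; "joint_velocities": joint speeds; "effort": joint torques, N m; "tool_pos": TCP position; "tool_rot": TCP orientation; "force": force on the tool from outside, world axes, zero at the start; "wrist_torque": the same for the moment, N m; "grip_width": finger opening in m; "grasp_force": force on a finger pad.
Only numpy, scipy, OpenCV 4.12 (cv2) and the standard library are available. Lean on these libraries where they do the work, as an engineer would, in place of code of your own. Each camera call takes 0.05 s, during which the arm holds its last target. There are 200 camera calls.

### The job

The airtight coin case needs airing slowly: turn its red lock handle anticlockwise (seen from above) from locked all the way to its released stop, then take the lid by its black pull and lift until the sticky seal lets go, without letting the lid fly up far beyond a crack. Finish while still holding the lid by the pull, steady, with its front edge about 2 cm above the rim. Do not disturb the eraser, the rubber blower or the stack of coin holders beside the case.

Things in the scene. Friction and masses are not known exactly. Their poses are not given: they have to be found in the camera images.
- dry_case: airtight case, grey tray 164 x 170 mm (x, y), rim 62 mm high, fixed firmly to the desk; origin at the centre of the tray's underside, x points to the hinge side (away from the robot), y to the left, z up. It has a blue-framed clear lid 12 mm thick, 166 x 170 mm, and on its right (-y) side a 62 mm high ledge with the lock, centred 120 mm right of the middle and 20 mm nearer the robot
- lock (a joint): red lock handle on a vertical axis, radians, positive anticlockwise seen from above: 0 locked (its steel tongue lies over the lid and holds it shut), 1.4 released (stop). A spring detent resists with up to about 0.12 N m as far as half-way (0.7) and then snaps it on to the released stop; it stays at either end
- lock_grip (a point): point on the lock's axis at the height to grip: 106 mm above the desk. The red handle is an upright bar 12 mm thick, 52 mm long and 36 mm high (88 to 124 mm above the desk; the tongue is just beneath it, its top at 80 mm). At joint 0 the bar lies along the case's y axis, at 1.4 nearly along the case's x axis
- lid_angle (a joint): lid angle, radians: 0 shut, positive as its front edge rises (front edge gap = about 169 mm x angle, so 2 cm is about 0.12); it turns about an axis parallel to the case's y axis. From shut the seal holds with a peak of about 12 N at the pull, most at the very start, and fades out over the first 0.035 rad; with the lid's weight the peak lift is about 15 N. Past that only the weight is left (about 2 to 3 N at the pull) and the lid falls back if let go
- lid_hinge (a point): middle of the lid's hinge line, at rim height (62 mm), on the far side of the case, 86 mm from its middle
- lid_grip (a point): point to grip on the pull, 24 mm above the lid's top, 98 mm above the desk with the lid shut, 146 mm horizontally from the hinge line. The pull moves with the lid
- lid: blue-framed clear lid with its black pull; origin in the middle of the hinge line, x (when shut) away from the robot. The pull is an upright block fixed on the lid near its front edge, 14 mm along the case's x, 24 mm along the case's y, 38 mm high (74 to 112 mm above the desk when shut)
- eraser: white eraser in a green sleeve, 21 x 48 x 12 mm, lying to the left of the case; origin at its underside; leave alone
- blower: black rubber blower with a red band, 53 mm across, 107 mm high, standing in front of the case on the right; origin at its underside; leave alone
- flips_2: stack of white square card coin holders, 52 x 53 x 9 mm, at the far left of the case; origin at its underside; leave alone

How it is judged:
By the outcome, as a careful person would: the job done as asked, in the order asked, and still so for the second after the job is handed in, while the arm keeps its last pose, push and grip.
It also fails if it takes over 45 s, if anything falls off the work surface, if the arm or the gripper's body presses on something with over 40 N, if the wrist force passes 120 N, or if a joint passes its speed limit or range.

## Working session

There is one attempt and no reset: what is moved stays moved. The work goes in short steps, Python scripts to look and compute and a tool call to move; the robot and the scene stay as the last step left them, time stands still between calls to the robot, and variables do not carry over. Pictures are saved under pics/ and viewed, at most 10 in all, crops included, and the job is handed in when it is done.

Besides the shell and the picture viewer there is one more tool, called after "Call:" as name(argument=value, ...) on one line, values as JSON. step_arm: Moves the arm, as the interface text tells. Its arguments: {"type":"object","properties":{"steps":{"type":"array","items":{"type":"number"}},"grip_force":{"type":"number"}},"required":["steps"]}

```bash
mkdir -p pics; python3 - <<'E'
from cell import env
import cv2,pickle
d={}
for n in("top","side"):
    c=env.read_camera(n); d[n]=c
    cv2.imwrite(f"pics/{n}0.png",cv2.cvtColor(c["image"],cv2.COLOR_RGB2BGR))
    print(n,c["camera_matrix"].tolist(),c["R"].round(4).tolist(),c["t"].round(4).tolist())
pickle.dump(d,open("c0.pkl","wb"))
o=env.get_obs();print(o)
E
```

```text
top [[453.98865233590726, 0.0, 286.4479725991133], [0.0, 453.98865233590726, 214.9805576489716], [0.0, 0.0, 1.0]] [[0.0246, -0.9996, -0.011], [-0.9804, -0.0219, -0.1956], [0.1953, 0.0156, -0.9806]] [-0.1143, 0.5377, 0.8714]
side [[516.2150513533941, 0.0, 271.3727255107265], [0.0, 516.2150513533941, 207.64735613817214], [0.0, 0.0, 1.0]] [[0.9344, -0.3562, -0.0077], [-0.156, -0.3895, -0.9077], [0.3204, 0.8493, -0.4195]] [-0.5317, 0.1527, 1.0535]
{'time_s': 0.1, 'qpos': array([-64.74019674,  18.43657251,  -4.01653565,  83.16874694,
         1.29462937,  78.53948783,  -3.25998397]), 'joint_velocities': array([ 0.00115303, -0.17883052,  0.09419173, -0.05243897, -0.1404053 ,
       -0.02380176, -0.0740856 ]), 'effort': array([-4.11829069e-04, -4.92571056e+01, -4.05952670e-01, -3.13400781e+01,
       -6.40306086e-02,  3.95368994e-02,  6.81190750e-05]), 'tool_pos': array([0.26899963, 0.59152998, 0.40374346]), 'tool_rot': array([-1.79900408e+02,  4.72236752e-03,  1.55550709e+02]), 'force': array([ 0.64198898, -0.12672482, -0.02679494]), 'wrist_torque': array([-0.0198896 , -0.00684171,  0.03490343]), 'grasp_force': 0.0, 'grip_width': 0.08715798542480224}
```

View pics/top0.png

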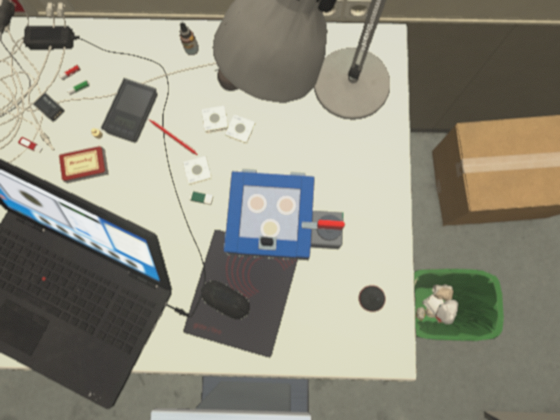

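View pics/side0.png

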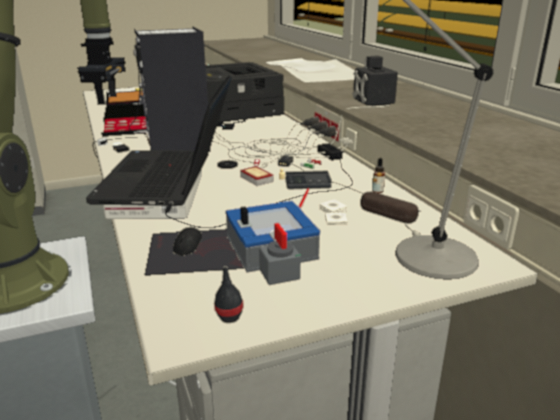

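The top view shows the lid's blue frame at about (226–314, 172–257), the pull at (267,241) and the red handle at (331,225). The side view shows the same, with the blower at (228,300), clear in front on the right, and the lamp behind. Next I fit the case pose from these.

```bash
cat > h.py <<'E'
import numpy as np,cv2
from scipy.spatial.transform import Rotation as Ro
def ray(c,uv,z):
    K,R,t=map(np.asarray,(c["camera_matrix"],c["R"],c["t"]))
    d=R.T@np.linalg.solve(K,[uv[0],uv[1],1]); o=-R.T@t
    return o+d*(z-o[2])/d[2]
def proj(c,X):
    K,R,t=map(np.asarray,(c["camera_matrix"],c["R"],c["t"]))
    p=K@(R@np.asarray(X)+t); return p[:2]/p[2]
def delta(o,g,yaw):
    "tool-frame mm shift, yaw turn (deg) to put grasp point at g, tool down"
    R=Ro.from_euler('xyz',o["tool_rot"],degrees=True).as_matrix()
    T=np.array(g)+[0,0,.164]
    return (R.T@(T-o["tool_pos"])*1000).round(1)
E
python3 - <<'E'
from h import *
import pickle
d=pickle.load(open("c0.pkl","rb"));c=d["top"];im=c["image"].astype(int)
r,g,b=im[...,0],im[...,1],im[...,2]
win=np.zeros(r.shape,bool);win[165:265,220:350]=1
blue=((b>r+50)&(b>g+25)&win).astype(np.uint8)
pts=np.argwhere(blue)[:,::-1]
hull=cv2.convexHull(pts.astype(np.int32))[:,0]
P=np.array([ray(c,p,.074) for p in hull])[:,:2]
rect=cv2.minAreaRect((P*1000).astype(np.float32));print("lid rect mm",rect)
red=((r>g+80)&(r>b+80)&win)
rp=np.argwhere(red)[:,::-1];m=rp.mean(0);print("red",m,len(rp),ray(c,m,.120))
ev,V=np.linalg.eigh(np.cov(np.array([ray(c,p,.12)[:2] for p in rp]).T));print("bar dir",V[:,1],4*np.sqrt(ev))
print("pull",ray(c,(267,240),.112))
s=d["side"];si=s["image"].astype(int);r,g,b=si[...,0],si[...,1],si[...,2]
w=np.zeros(r.shape,bool);w[215:260,260:300]=1
q=np.argwhere((r>g+80)&(r>b+80)&w)[:,::-1].mean(0);print("side red",q,ray(s,q,.106))
print("blower",ray(c,(372,298),.1))
E
```

```text
lid rect mm ((538.363037109375, -68.07115936279297), (168.2385711669922, 164.8709716796875), 87.51107788085938)
red [330.75609756 223.16463415] 164 [ 0.51301163 -0.18614187  0.12      ]
bar dir [0.0430867  0.99907134] [0.01378398 0.05550266]
pull [ 0.47957862 -0.06718265  0.112     ]
side red [280.46948357 235.52112676] [ 0.51283725 -0.19939748  0.106     ]
blower [ 0.37720556 -0.26506624  0.1       ]
```

```bash
python3 - <<'E'
from h import *
import pickle
d=pickle.load(open("c0.pkl","rb"));t=d["top"];s=d["side"]
for z in(0,.1,.2,.3,.4,.5):
    print(z,"tower top L/R, bottom",*[ray(s,p,z)[:2].round(2) for p in((135,30),(203,30),(203,150))],"laptop scr side(228,75)",ray(s,(228,75),z)[:2].round(2),"top (0,165),(168,290),(168,260)",*[ray(t,p,z)[:2].round(2) for p in((0,165),(168,290),(160,240))],"lamp edge",ray(t,(268,95),z)[:2].round(2))
print("tcp in side",proj(s,[.269,.5915,.4037]),proj(s,[.269,.5915,.222]))
E
```

```text
0 tower top L/R, bottom [0.88 4.88] [1.54 4.57] [0.57 0.68] laptop scr side(228,75) [1.06 2.02] top (0,165),(168,290),(168,260) [0.65 0.54] [0.39 0.14] [0.49 0.17] lamp edge [ 0.83 -0.05]
0.1 tower top L/R, bottom [0.76 3.86] [1.31 3.6 ] [0.5  0.39] laptop scr side(228,75) [0.91 1.49] top (0,165),(168,290),(168,260) [0.62 0.47] [0.38 0.12] [0.48 0.14] lamp edge [ 0.78 -0.06]
0.2 tower top L/R, bottom [0.64 2.83] [1.07 2.63] [0.44 0.09] laptop scr side(228,75) [0.76 0.96] top (0,165),(168,290),(168,260) [0.59 0.4 ] [0.38 0.09] [0.46 0.11] lamp edge [ 0.73 -0.07]
0.3 tower top L/R, bottom [0.52 1.81] [0.84 1.66] [ 0.37 -0.21] laptop scr side(228,75) [0.6  0.43] top (0,165),(168,290),(168,260) [0.56 0.33] [0.38 0.06] [0.45 0.08] lamp edge [ 0.68 -0.07]
0.4 tower top L/R, bottom [0.4  0.78] [0.6  0.69] [ 0.3 -0.5] laptop scr side(228,75) [ 0.45 -0.09] top (0,165),(168,290),(168,260) [0.53 0.26] [0.37 0.03] [0.44 0.05] lamp edge [ 0.63 -0.08]
0.5 tower top L/R, bottom [ 0.28 -0.24] [ 0.36 -0.28] [ 0.23 -0.8 ] laptop scr side(228,75) [ 0.3  -0.62] top (0,165),(168,290),(168,260) [0.5 0.2] [0.37 0.01] [0.42 0.02] lamp edge [ 0.58 -0.09]
tcp in side [98.15224893 37.2711776 ] [107.14177489 100.62318677]
```

Call:
step_arm(steps=[1,0,0,-17,9.7,1,0,0,-17,9.7,1,0,0,-17,9.7,1,0,0,-17,9.7,1,0,0,-17,9.7,1,0,0,-17,9.7,1,0,0,-17,9.7,1,-47,28,0,0,1,-47,28,0,0,1,-47,28,0,0,1,-47,28,0,0,1,-47,28,0,0], grip_force=30)

```text
time_s: 1.6
tool_pos: [0.3999, 0.3493, 0.5234]
tool_rot: [-180.0, 0.0, 87.6]
force: [0.8, 1.1, 1.0]
grip_width: 0.087
grasp_force: 0.0
```

Call:
step_arm(steps=[1,-46,7.4,0,0,1,-46,7.4,0,0,1,-46,7.4,0,0,1,-46,7.4,0,0,1,-46,7.4,0,0,1,-46,7.4,0,0,1,-46,7.4,0,0,1,-46,7.4,10,0,1,-46,7.4,20,0,1,-46,7.4,30,0,1,-46,7.4,30,0,1,0,0,0,0])

```text
time_s: 3.1
tool_pos: [0.4583, -0.1614, 0.4317]
tool_rot: [-179.8, 0.1, 87.2]
force: [0.2, 0.9, -0.5]
grip_width: 0.0873
grasp_force: 0.0
```

```bash
python3 - <<'E'
from cell import env
import cv2,pickle
d={"wrist":env.read_camera("wrist"),"top":env.read_camera("top")}
for n in d: cv2.imwrite(f"pics/{n}1.png",cv2.cvtColor(d[n]["image"],cv2.COLOR_RGB2BGR))
pickle.dump(d,open("c1.pkl","wb"))
E
```

```text
(no output)
```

View pics/wrist1.png

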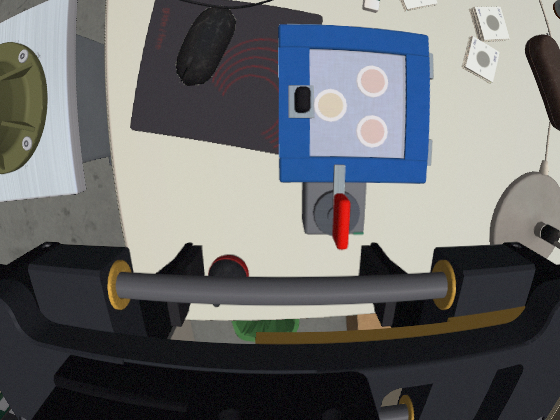

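The wrist view shows the handle at about (343,222), the pull at (302,99), and the lid's corners at (279,25), (429,36), (425,182) and (279,181). I convert these through the fisheye model.

```bash
cat >> h.py <<'E'
def fray(c,uv,z):
    K,R,t=map(np.asarray,(c["camera_matrix"],c["R"],c["t"]))
    a=np.array([(uv[0]-K[0,2])/K[0,0],(uv[1]-K[1,2])/K[1,1]]);th=np.hypot(*a)
    d=R.T@np.r_[a/max(th,1e-9)*np.sin(th),np.cos(th)]; o=-R.T@t
    return (o+d*(z-o[2])/d[2]).round(4)
E
python3 - <<'E'
from h import *
import pickle
c=pickle.load(open("c1.pkl","rb"))["wrist"];im=c["image"].astype(int)
r,g,b=im[...,0],im[...,1],im[...,2]
w=np.zeros(r.shape,bool);w[185:255,320:360]=1
rp=np.argwhere((r>g+80)&(r>b+80)&w)[:,::-1]
top=np.array([fray(c,p,.124)[:2] for p in rp])
print("red rng@.124",np.percentile(top,[1,50,99],axis=0),top.mean(0))
q=np.array([fray(c,p,.124)[:2]*1000 for p in rp],np.float32);print(cv2.minAreaRect(q))
w=np.zeros(r.shape,bool);w[80:118,290:314]=1
kp=np.argwhere((im.sum(2)<120)&w)[:,::-1]
print("pull@.112",kp.min(0),kp.max(0),[fray(c,p,.112) for p in(kp.min(0),kp.max(0),kp.mean(0))])
for p in((279,25),(429,36),(425,182),(279,181)):print("lid",fray(c,p,.074))
o=-np.asarray(c["R"]).T@c["t"];print("cam",o)
E
```

```text
red rng@.124 [[ 0.5088 -0.206 ]
 [ 0.5144 -0.1793]
 [ 0.5201 -0.1541]] [ 0.51422609 -0.17972026]
((514.0076293945312, -179.79934692382812), (53.17603302001953, 12.388802528381348), 89.8064193725586)
pull@.112 [295  87] [309 112] [array([ 0.4754, -0.055 ,  0.112 ]), array([ 0.4869, -0.0785,  0.112 ]), array([ 0.4811, -0.0666,  0.112 ])]
lid [0.4641 0.0171 0.074 ]
lid [0.6278 0.0104 0.074 ]
lid [ 0.6189 -0.1544  0.074 ]
lid [ 0.4559 -0.1478  0.074 ]
cam [ 0.46252054 -0.08831376  0.40997984]
```

Call:
step_arm(steps=[1,-5.5,14,25,0,1,-5.5,14,25,0,1,-5.5,14,25,0,1,-5.5,14,25,0,1,0,0,0,0])

```text
time_s: 3.82
tool_pos: [0.5155, -0.1799, 0.3323]
tool_rot: [-179.8, 0.0, 87.8]
force: [-0.4, -0.0, 0.4]
grip_width: 0.0873
grasp_force: 0.0
```

```bash
python3 - <<'E'
from cell import env
import cv2,pickle
from h import *
d={"wrist":env.read_camera("wrist"),"side":env.read_camera("side")}
for n in d: cv2.imwrite(f"pics/{n}2.png",cv2.cvtColor(d[n]["image"],cv2.COLOR_RGB2BGR))
pickle.dump(d,open("c2.pkl","wb"))
c=d["wrist"];im=c["image"].astype(int)
r,g,b=im[...,0],im[...,1],im[...,2]
m=((r>g+60)&(r>b+60)).astype(np.uint8)
n,l,s,ce=cv2.connectedComponentsWithStats(m)
for k in range(1,n):
    if s[k,4]>150:
        p=np.argwhere(l==k)[:,::-1];q=np.array([fray(c,u,.124)[:2] for u in p])
        print(ce[k],s[k],q.min(0),q.max(0),cv2.minAreaRect((q*1000).astype(np.float32)))
print(-np.asarray(c["R"]).T@c["t"])
o=env.get_obs();print(o["tool_pos"],o["tool_rot"])
E
```

```text
[284.22632794 238.90069284] [ 276  201   18   76 1299] [ 0.5113 -0.2012] [ 0.5233 -0.1518] ((517.645751953125, -176.4459991455078), (49.30403518676758, 10.54037094116211), 87.48312377929688)
[ 0.51900256 -0.10685407  0.31071687]
[ 0.5152981  -0.18097721  0.33441122] [ 1.79998682e+02 -1.59384198e-02  8.77484110e+01]
```

View pics/wrist2.png

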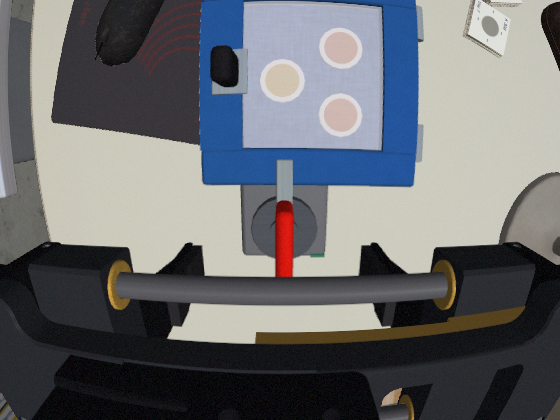

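The handle is at column 284, midway between the fingers. The disc under it is centred at about (284,228), so the lock's axis lies near (0.516, -0.186). I descend and grip.

Call:
step_arm(steps=[1,-5,0,16,0,1,0,0,16,0,1,0,0,16,0,1,0,0,14,0,1,0,0,0,0,0,0,0,0,0,0,0,0,0,0,0,0,0,0,0,0,0,0,0,0,0,0,0,0,0], grip_force=30)

```text
time_s: 5.18
tool_pos: [0.5148, -0.187, 0.2719]
tool_rot: [180.0, -0.0, 87.6]
force: [0.1, 0.5, 0.7]
grip_width: 0.0449
grasp_force: 0.0
```

Call:
step_arm(steps=[0,0,0,0,0,0,0,0,0,0,0,0,0,0,0,0,0,0,0,0,0,0,0,0,0], grip_force=30)

```text
time_s: 5.8
tool_pos: [0.5156, -0.1869, 0.2719]
tool_rot: [179.8, 0.0, 87.7]
force: [6.1, -1.0, -4.5]
grip_width: 0.0118
grasp_force: 30.0
```

Call:
step_arm(steps=[0,0,1,0,-6,0,0,0,0,-6,0,0,0,0,-6,0,0,0,0,-6,0,0,0,0,-6], grip_force=30)

```text
time_s: 6.42
tool_pos: [0.516, -0.1871, 0.2719]
tool_rot: [180.0, 0.0, 117.8]
force: [2.8, -0.0, -2.3]
grip_width: 0.0119
grasp_force: 30.0
```

Forces are small, so I carry on to the stop.

Call:
step_arm(steps=[0,0,0,0,-6,0,0,0,0,-6,0,0,0,0,-6,0,0,0,0,-6,0,0,0,0,-6,0,0,0,0,-6,0,0,0,0,-6,0,0,0,0,-6,0,0,0,0,-2,0,0,0,0,0])

```text
time_s: 7.68
tool_pos: [0.516, -0.187, 0.2719]
tool_rot: [180.0, 0.1, 167.6]
force: [3.2, -0.7, -1.8]
grip_width: 0.0121
grasp_force: 30.0
```

```bash
python3 - <<'E'
from cell import env
o=env.get_obs();print(o["tool_rot"],o["force"],o["wrist_torque"],o["grip_width"],o["qpos"])
E
```

```text
[1.79994862e+02 5.12470109e-02 1.67601752e+02] [ 3.20957953 -0.70578477 -1.82964549] [-0.02781494 -0.81643286  0.13500328] 0.012088865593283487 [-17.01104454  14.20274985  38.74908729 107.89403889 -10.1007662
  61.2685561  103.36131548]
```

Call:
step_arm(steps=[0,0,0,0,-1.5,0,0,0,0,0,0,0,0,0,0])

```text
time_s: 8.05
tool_pos: [0.516, -0.1871, 0.2719]
tool_rot: [180.0, 0.1, 169.1]
force: [4.5, 0.2, -1.5]
grip_width: 0.0118
grasp_force: 30.0
```

```bash
python3 - <<'E'
from cell import env
o=env.get_obs();print(o["tool_rot"],o["force"],o["wrist_torque"],o["grip_width"])
E
```

```text
[1.79988136e+02 5.00527080e-02 1.69104648e+02] [ 4.52034926  0.17164786 -1.51782982] [-0.03693285 -1.0511232  -0.3975785 ] 0.011776925795716164
```

Call:
step_arm(steps=[0.7,0,0,0,1.5,0.7,0,0,0,0,0.7,0,0,0,0,0.7,0,0,0,0,0.7,0,0,0,0,0.7,0,0,-17,0,0.7,0,0,-17,-5,0.7,0,0,-17,-5,0.7,10,30,0,0,0.7,10,30,0,0,0.7,10,30,0,0,0.7,10,30,0,0])

```text
time_s: 9.55
tool_pos: [0.4805, -0.0649, 0.3242]
tool_rot: [180.0, 0.1, 177.6]
force: [-0.2, 0.8, 0.2]
grip_width: 0.061
grasp_force: 0.0
```

```bash
python3 - <<'E'
from cell import env
import cv2,pickle
from h import *
d={"wrist":env.read_camera("wrist"),"top":env.read_camera("top"),"side":env.read_camera("side")}
c=np.hstack([d["wrist"]["image"][::1,:]])
a=cv2.resize(d["top"]["image"][160:265,215:355],None,fx=2.8,fy=2.8);b=cv2.resize(d["side"]["image"][185:290,215:355],None,fx=2.8,fy=2.8)
v=np.vstack([np.hstack([a,b]),np.zeros((4,784,3),np.uint8)])
w=cv2.resize(d["wrist"]["image"],(392,294));v=np.vstack([v,np.hstack([w,0*w])[:290]])
cv2.imwrite("pics/m3.png",cv2.cvtColor(v,cv2.COLOR_RGB2BGR))
pickle.dump(d,open("c3.pkl","wb"))
o=env.get_obs();print(o["tool_pos"],o["tool_rot"],o["force"],o["wrist_torque"],o["grip_width"])
E
```

```text
[ 0.48072007 -0.06428391  0.32391319] [1.79948284e+02 9.14427615e-02 1.77827872e+02] [-0.69741616  0.558715    0.4924323 ] [ 0.01367343  0.00204278 -0.0107552 ] 0.06060921286557436
```

View pics/m3.png

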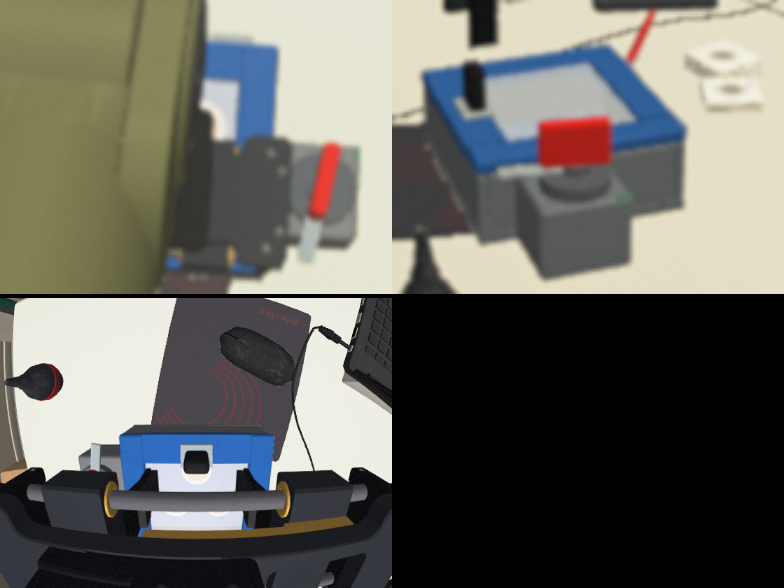

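The handle is released: the bar lies along x and the tongue is clear of the lid. The pull is centred between the fingers at wrist-view column 197. I descend and grip it.

Call:
step_arm(steps=[0.7,0,-1,16,0,0.7,0,0,16,0,0.7,0,0,16,0,0.7,0,0,13,0,0.7,0,0,0,0,0,0,0,0,0,0,0,0,0,0,0,0,0,0,0,0,0,0,0,0,0,0,0,0,0,0,0,0,0,0,0,0,0,0,0], grip_force=40)

```text
time_s: 11.2
tool_pos: [0.4808, -0.0658, 0.262]
tool_rot: [179.9, 0.0, 177.7]
force: [-0.2, 3.9, 2.5]
grip_width: 0.0237
grasp_force: 40.0
```

```bash
python3 - <<'E'
from cell import env
o=env.get_obs();print(o["tool_pos"],o["tool_rot"],o["force"],o["wrist_torque"],o["grip_width"],o["grasp_force"])
E
```

```text
[ 0.48078802 -0.06577198  0.26195478] [1.79920906e+02 1.45477865e-02 1.77673971e+02] [-0.16522004  3.94948682  2.51429904] [ 1.10394128  0.06868328 -0.05017323] 0.023741358876446142 40.000501591712236
```

Call:
step_arm(steps=[0,-0.25,0,-1,0,0,-0.25,0,-1,0,0,-0.25,0,-1,0,0,-0.25,0,-1,0,0,-0.25,0,-1,0,0,-0.3,0,-1,0,0,0,0,0,0,0,0,0,0,0], grip_force=45)

```text
time_s: 12.2
tool_pos: [0.4819, -0.0658, 0.2665]
tool_rot: [180.0, -0.1, 177.7]
force: [3.3, 3.6, -7.5]
grip_width: 0.0239
grasp_force: 45.0
```

Call:
step_arm(steps=[0,-0.3,0,-1,0,0,-0.3,0,-1,0,0,-0.3,0,-1,0,0,-0.3,0,-1,0,0,-0.3,0,-1,0,0,-0.3,0,-1,0,0,-0.3,0,-1,0,0,-0.4,0,-1,0,0,-0.4,0,-1,0,0,-0.4,0,-1,0,0,-0.4,0,-1,0,0,0,0,0,0])

```text
time_s: 13.7
tool_pos: [0.4852, -0.0659, 0.2774]
tool_rot: [180.0, -0.2, 177.7]
force: [1.8, 4.9, -5.0]
grip_width: 0.0236
grasp_force: 45.0
```

```bash
python3 - <<'E'
from cell import env
import cv2
from h import *
s=env.read_camera("side");t=env.read_camera("top")
f=lambda i:cv2.resize(i[195:280,215:335],None,fx=6,fy=6,interpolation=cv2.INTER_CUBIC)
cv2.imwrite("pics/s4.png",cv2.cvtColor(f(s["image"]),cv2.COLOR_RGB2BGR))
o=env.get_obs();print(o["tool_pos"],o["tool_rot"],o["force"],o["wrist_torque"],o["grip_width"],o["grasp_force"])
# expected front-right lid bottom corner (lid frame) in side px for angles; front rim corner
a=np.radians(-2.4);h=np.array([.481,-.0658])+.146*np.array([np.cos(a),np.sin(a)])
for th in(0,.06,.09,.12,.15):
  for y in(-.085,.085):
    P=h-.169*np.cos(th)*np.array([np.cos(a),np.sin(a)])+y*np.array([-np.sin(a),np.cos(a)])
    p=proj(s,[*P,.062+.169*np.sin(th)]);print(th,y,(p-[215,195])*6)
E
```

```text
[ 0.48524058 -0.06595022  0.2773959 ] [ 1.79969000e+02 -1.47453475e-01  1.77683216e+02] [ 2.30162143  4.62537862 -6.56285953] [ 1.14117556  0.1034783  -0.01816874] 0.0240103263340857 45.00080656260252
0 -0.085 [177.73701457 324.40762994]
0 0.085 [ 57.57119192 119.12865731]
0.06 -0.085 [177.72166014 297.92525337]
0.06 0.085 [57.13654554 95.19265145]
0.09 -0.085 [178.36865414 284.52666009]
0.09 0.085 [57.49900443 83.10521429]
0.12 -0.085 [179.45475441 271.04085905]
0.12 0.085 [58.25026442 70.95406851]
0.15 -0.085 [180.9813214  257.48146643]
0.15 0.085 [59.3914899  58.75139154]
```

View pics/s4.png

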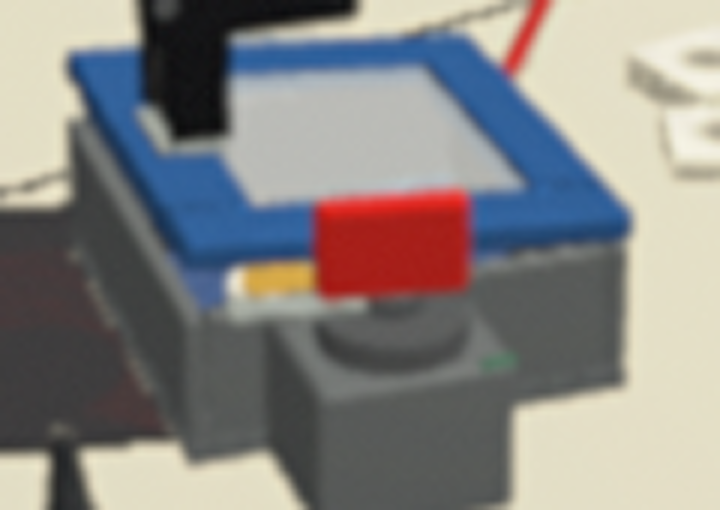

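The lid is open: its front-right underside is at (185,262) and the rim at (190,318), a gap of about 2 cm. The encoder height says about 1.8 cm, so I add a slight trim and hold.

Call:
step_arm(steps=[0,-0.3,0,-0.8,0,0,0,0,0,0,0,0,0,0,0,0,0,0,0,0,0,0,0,0,0])

```text
time_s: 14.42
tool_pos: [0.4855, -0.066, 0.2782]
tool_rot: [180.0, -0.1, 177.7]
force: [1.6, 5.5, -6.6]
grip_width: 0.0235
grasp_force: 45.0
```

```bash
python3 - <<'E'
from cell import env
o=env.get_obs();print(o["time_s"],o["tool_pos"],o["force"],o["grip_width"])
if o["grip_width"]>.02 and .276<o["tool_pos"][2]<.281: print(env.sign_off())
E
```

```text
14.425 [ 0.48550932 -0.06596674  0.27818042] [ 1.57391824  5.52235062 -6.56334975] 0.023519234608152254
the job is handed in; nothing more can be done
None
```

The job is handed in at 14.4 s: the lock is at its released stop, the seal has let go, and the gripper is holding the lid steady by the pull with its front edge about 2 cm above the rim; I saw no contact with the eraser, blower or coin holders, though I did not check them in a final picture.

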